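Pack the sample jars into the red case in their order

TASK

Move the four sample jars from the rack into the red case, one to a compartment, keeping their order as counted from the handles: the jar that stood nearest the rack's black handle goes in the compartment nearest the case's black handle, the next one beside it, and so on. Keep the jars upright all the time and leave each standing upright on the floor of its compartment.

Things in the scene. Friction and masses are not known exactly. Their poses are not given: they have to be found in the camera images.
- jar_yellow: loose lidded sample jar, upright, brown with a paper label and a yellow screw cap: body 38 mm diameter, cap 40 mm diameter from 42 to 60 mm height, 60 mm tall in all, about 90 g. Origin: centre of its underside; z up along the jar; its yaw is arbitrary (round). It starts standing in holder_yellow.
- jar_blue: loose lidded sample jar, upright, brown with a paper label and a blue screw cap: body 38 mm diameter, cap 40 mm diameter from 42 to 60 mm height, 60 mm tall in all, about 90 g. Origin: centre of its underside; z up along the jar; its yaw is arbitrary (round). It starts standing in holder_blue.
- jar_white: loose lidded sample jar, upright, brown with a paper label and a white screw cap: body 38 mm diameter, cap 40 mm diameter from 42 to 60 mm height, 60 mm tall in all, about 90 g. Origin: centre of its underside; z up along the jar; its yaw is arbitrary (round). It starts standing in holder_white.
- jar_green: loose lidded sample jar, upright, brown with a paper label and a green screw cap: body 38 mm diameter, cap 40 mm diameter from 42 to 60 mm height, 60 mm tall in all, about 90 g. Origin: centre of its underside; z up along the jar; its yaw is arbitrary (round). It starts standing in holder_green.
- holder_yellow: fixed yellow square open holder, 60 x 60 mm, 20 mm high, walls and floor 4 mm; origin: centre of its underside, 6 mm above the table on the rack's aluminium tray (80 x 336 mm). The four holders stand in a straight row at 65 mm pitch; y runs along the row, x across it. Fixed, so they keep the record of the original order.
- holder_blue: fixed blue square open holder, 60 x 60 mm, 20 mm high, walls and floor 4 mm; origin: centre of its underside, 6 mm above the table on the rack's aluminium tray (80 x 336 mm). The four holders stand in a straight row at 65 mm pitch; y runs along the row, x across it. Fixed, so they keep the record of the original order.
- holder_white: fixed white square open holder, 60 x 60 mm, 20 mm high, walls and floor 4 mm; origin: centre of its underside, 6 mm above the table on the rack's aluminium tray (80 x 336 mm). The four holders stand in a straight row at 65 mm pitch; y runs along the row, x across it. Fixed, so they keep the record of the original order.
- holder_green: fixed green square open holder, 60 x 60 mm, 20 mm high, walls and floor 4 mm; origin: centre of its underside, 6 mm above the table on the rack's aluminium tray (80 x 336 mm). The four holders stand in a straight row at 65 mm pitch; y runs along the row, x across it. Fixed, so they keep the record of the original order.
- rack_handle: fixed black bow handle at one end of the rack (which end varies; the other end has a low steel bar): 70 mm across the row, 22 mm along it, 35 mm high; origin: centre of its underside, 6 mm above the table, on the row's centre line, 54.5 mm from the nearest holder's centre. Axes parallel to the holders'.
- case: fixed open red case, 70 x 265 mm (x, y), 24 mm high, walls and floor 5 mm; origin: centre of its underside, on the table. Four 60 x 60 mm grey-floored compartments in a row, centres at x 0, y +97.5, +32.5, -32.5, -97.5 mm. Black bow handle 35 mm high on its +y end (y 132 to 155), so y +97.5 is nearest it. Open lid flat on the +x side (x 39 to 109, 18 mm high): not used.
Mind the look-alikes: they are no part of the job. What is shaped like the jar_blue but pink is not meant.

How it is judged:
At the end, for the whole second after the job is handed in: Each jar is in the case compartment whose rank from the case's handle equals its holder's rank from the rack's handle: within 15 mm of the compartment's centre in x and y, origin less than 10 mm above the case's underside, tilted under 0.1 rad, released and at rest (((horizontal distance between holder_yellow and rack_handle between 0 and 0.085 m and y of jar_yellow in the frame of case between 0.0825 and 0.1125 m) or (horizontal distance between holder_yellow and rack_handle between 0.085 and 0.15 m and y of jar_yellow in the frame of case between 0.0175 and 0.0475 m) or (horizontal distance between holder_yellow and rack_handle between 0.15 and 0.215 m and y of jar_yellow in the frame of case between -0.0475 and -0.0175 m) or (horizontal distance between holder_yellow and rack_handle between 0.215 and 0.3 m and y of jar_yellow in the frame of case between -0.1125 and -0.0825 m)) and x of jar_yellow in the frame of case between -0.015 and 0.015 m and z of jar_yellow in the frame of case between 0 and 0.01 m and angle between each of jar_yellow, jar_blue, jar_white, jar_green's own z axis and vertical below 0.1 rad and linear speed of each of jar_yellow, jar_blue, jar_white, jar_green below 0.02 m/s and angular speed of each of jar_yellow, jar_blue, jar_white, jar_green below 0.3 rad/s and ((horizontal distance between holder_blue and rack_handle between 0 and 0.085 m and y of jar_blue in the frame of case between 0.0825 and 0.1125 m) or (horizontal distance between holder_blue and rack_handle between 0.085 and 0.15 m and y of jar_blue in the frame of case between 0.0175 and 0.0475 m) or (horizontal distance between holder_blue and rack_handle between 0.15 and 0.215 m and y of jar_blue in the frame of case between -0.0475 and -0.0175 m) or (horizontal distance between holder_blue and rack_handle between 0.215 and 0.3 m and y of jar_blue in the frame of case between -0.1125 and -0.0825 m)) and x of jar_blue in the frame of case between -0.015 and 0.015 m and z of jar_blue in the frame of case between 0 and 0.01 m and ((horizontal distance between holder_white and rack_handle between 0 and 0.085 m and y of jar_white in the frame of case between 0.0825 and 0.1125 m) or (horizontal distance between holder_white and rack_handle between 0.085 and 0.15 m and y of jar_white in the frame of case between 0.0175 and 0.0475 m) or (horizontal distance between holder_white and rack_handle between 0.15 and 0.215 m and y of jar_white in the frame of case between -0.0475 and -0.0175 m) or (horizontal distance between holder_white and rack_handle between 0.215 and 0.3 m and y of jar_white in the frame of case between -0.1125 and -0.0825 m)) and x of jar_white in the frame of case between -0.015 and 0.015 m and z of jar_white in the frame of case between 0 and 0.01 m and ((horizontal distance between holder_green and rack_handle between 0 and 0.085 m and y of jar_green in the frame of case between 0.0825 and 0.1125 m) or (horizontal distance between holder_green and rack_handle between 0.085 and 0.15 m and y of jar_green in the frame of case between 0.0175 and 0.0475 m) or (horizontal distance between holder_green and rack_handle between 0.15 and 0.215 m and y of jar_green in the frame of case between -0.0475 and -0.0175 m) or (horizontal distance between holder_green and rack_handle between 0.215 and 0.3 m and y of jar_green in the frame of case between -0.1125 and -0.0825 m)) and x of jar_green in the frame of case between -0.015 and 0.015 m and z of jar_green in the frame of case between 0 and 0.01 m); the robot touches nothing.
It fails at once if the yellow jar is tipped by more than 0.6 rad (angle between jar_yellow's own z axis and vertical above 0.6 rad).
It fails at once if the blue jar is tipped by more than 0.6 rad (angle between jar_blue's own z axis and vertical above 0.6 rad).
It fails at once if the white jar is tipped by more than 0.6 rad (angle between jar_white's own z axis and vertical above 0.6 rad).
It fails at once if the green jar is tipped by more than 0.6 rad (angle between jar_green's own z axis and vertical above 0.6 rad).
It also fails if it takes over 99 s, if anything falls off the work surface, if the arm or the gripper's body presses on something with over 40 N, if the wrist force passes 120 N, or if a joint passes its speed limit or range.

ROBOT

A 6-joint arm with a two-finger parallel gripper is mounted at the origin on the work surface. World frame = base frame: x ahead of the robot, y to its left, z up, the work surface at z = 0. Lengths are in m, angles in rad, forces in N, time in s.
With the tool pointing down it reaches from about 0.425 to 0.925 m from the base axis. Payload 12.5 kg.
Tool frame: the origin (TCP) lies between the finger pads; the fingertips stand 22 mm ahead of it and the grasp point (between the pads) lies 3 mm ahead of it; z points along the fingers, y is the line along which they close (so a half turn about z gives the same grasp; the last joint's range is limited). The gripper opens to 85 mm and grips with 20 to 120 N. Pads are 22 mm wide; open, the fingers measure 114 mm over their backs; the gripper's body (76 mm by 85 mm) begins 54 mm behind the grasp point. The pads swing forward as they close: fully open they stand 13 mm farther back than shut.
Start: joints at [1.142, 0.491, 1.559, -0, 1.092, -0.106], TCP at [0.198, 0.593, 0.253] pointing down, gripper open.
Joint ranges: [-3.1, 3.1], [-0.84, 2.19], [0.05, 2.79], [-1.13, 4.28], [0.06, 2.93], [-2.69, 2.69]. Speed limits (rad/s): [2.22, 2.22, 2.79, 3.14, 3.14, 3.14].

INTERFACE

Orientations are given as [roll, pitch, yaw] about the fixed x, y, z axes, in that order (R = Rz(yaw) Ry(pitch) Rx(roll)).
In Python, from rig import bot gives the robot as it stands. The module is installed in compiled form; this text tells all that it offers.
- The arm moves only by the tool move_tool, called after "Emit:" as name([rows], argument=value, ...), one row to a line, values as JSON. Schema: {"type":"object","properties":{"rows":{"type":"array","items":{"type":"array","items":{"type":"array","items":{"type":"number"},"minItems":4,"maxItems":4},"minItems":1,"maxItems":20},"minItems":1,"maxItems":1},"aperture":{"type":"number"},"clamp_n":{"type":"number"},"only":{"type":"string"},"quiet":{"type":"boolean"},"lines":{"type":"string"}},"required":["rows"],"additionalProperties":false}. rows is a list that holds a single list of rows (three levels of brackets), with 1 to 20 rows, each of 4 numbers: dx, dy, dz in m, then a turn about the tool's z in rad; each row is the pose to reach, as a shift and turn from the pose commanded when the call began, along the tool's axes at that moment; what a row does not reach only later rows make up. A row lasts 1/8 s, in which the tool goes at most 0.0625 m and 0.188 rad, less where a joint would pass 70% of its speed; a pose out of reach is approached as far as the arm can. aperture is the finger opening in m, set as the call begins (left out keeps the last). The fingers move at their own pace and stop on an object; clamp_n is the grip in N (left out, the last holds). Time passes only in rows, so rows that do not move let the fingers close. The tool returns the time, the measured TCP pose, the force, the opening and the grip force at its end. only (a regular expression) keeps the lines of the reply that match it, lines (a string "A,B") keeps lines A to B, and quiet returns only ok. Input that does not fit is refused with a message, and nothing moves.
- bot.observe(): the state, without advancing time (a new reading comes with each control period).
- bot.get_image(name): name is "scene" or "top"; returns a dict with "img" (384x512x3 uint8, red, green, blue), "fx", "fy", "cx", "cy" (pixels), "T" (4x4, takes a point from camera to world coordinates). Camera axes: x right, y down, z forward; pixel columns grow to the right and rows downward; lengths in m; the calibration is good to about 2 mm. A picture is of the moment at which its call begins. There is no depth.
- bot.job_done(): hands the job in; it is judged then, once.
The state is a dict: "t": time; "joint_positions": joint angles; "dq": joint speeds; "tau": joint torques, N m; "ee_pos": TCP position; "eef_rot": TCP orientation; "force": force on the tool from outside, world axes, zero at the start; "moment": the same for the moment, N m; "finger_gap": finger opening in m; "finger_force": force on a finger pad.
Only numpy, scipy, OpenCV 4.12 (cv2) and the standard library are available. Lean on these libraries where they do the work, as an engineer would, in place of code of your own. Each camera call takes 0.05 s, during which the arm holds its last target. There are 200 camera calls.

## Working session

There is one attempt and no reset: what is moved stays moved. The work goes in short steps, Python scripts to look and compute and a tool call to move; the robot and the scene stay as the last step left them, time stands still between calls to the robot, and variables do not carry over. Pictures are saved under pics/ and viewed, at most 14 in all, crops included, and the job is handed in when it is done.

```bash
mkdir -p pics
```

Run:
```python
from rig import bot
import cv2,numpy as np
for n in("scene","top"):
    d=bot.get_image(n); cv2.imwrite(f"pics/{n}0.png",d["img"][:,:,::-1]); print(n,d["fx"],d["cx"],d["cy"],d["T"].round(4).tolist())
s=bot.observe();print(s["t"],s["ee_pos"],s["eef_rot"],s["finger_gap"])
```

```text
scene 366.8589524178642 255.31070299140467 197.2498719425416 [[0.5566, 0.5213, -0.6468, 1.1758], [0.8307, -0.3474, 0.4349, -0.4378], [0.002, -0.7794, -0.6265, 0.6728], [0.0, 0.0, 0.0, 1.0]]
top 386.36574224597655 249.92317292181306 191.94735062833456 [[-0.0213, -0.9923, 0.1222, 0.3651], [-0.9998, 0.0217, 0.0021, 0.0107], [-0.0047, -0.1221, -0.9925, 0.9513], [0.0, 0.0, 0.0, 1.0]]
0.1 [0.19817253 0.59255498 0.25276948] [-3.14053565e+00 -1.20093712e-04  2.81879611e+00] 0.08543180314250869
```

View pics/scene0.png

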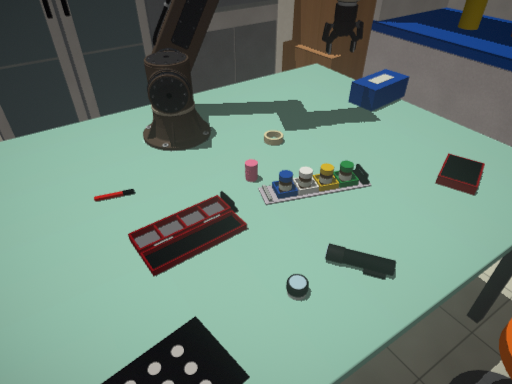

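View pics/top0.png

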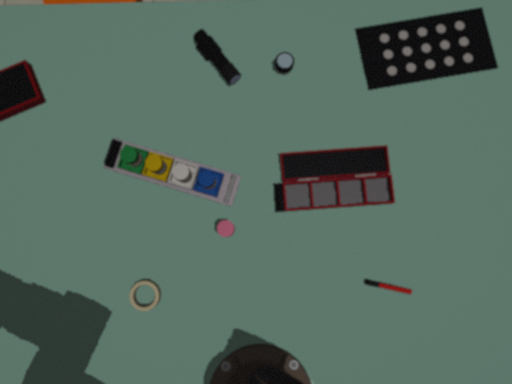

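Top view: the jars in the rack are green (130,157), yellow (156,165), white (181,174) and blue (207,181). The rack's black handle is at (112,153), beside green. The case compartments are at (297,195), (324,193), (350,191) and (376,189), with its black handle at (279,196). So the order from the handles is green, yellow, white, blue. Look-alikes are the pink jar (225,228), the black-lidded jar (285,62) and the small red box (15,90), all ignored.

Create h.py:
```python
import cv2,numpy as np
def K(d): return d["fx"],d["fy"],d["cx"],d["cy"]
def ray(d,p):
    fx,fy,cx,cy=K(d); T=np.array(d["T"]); return T[:3,3],T[:3,:3]@np.array([(p[0]-cx)/fx,(p[1]-cy)/fy,1])
def plane(d,p,z):
    o,v=ray(d,p); return (o+v*(z-o[2])/v[2])
def tri(d1,p1,d2,p2):
    o1,v1=ray(d1,p1);o2,v2=ray(d2,p2)
    s=np.linalg.lstsq(np.c_[v1,-v2],o2-o1,rcond=None)[0]; a=o1+s[0]*v1;b=o2+s[1]*v2
    return (a+b)/2,np.linalg.norm(a-b)
```

Run:
```python
from rig import bot
from h import *
S=bot.get_image("scene");T=bot.get_image("top")
a=S["img"][150:210,240:380,::-1]; b=T["img"][135:215,95:250,::-1]; c=T["img"][140:220,265:420,::-1]; e=S["img"][185:275,120:260,::-1]
r=lambda i:cv2.resize(i,(395,295),interpolation=cv2.INTER_CUBIC)
cv2.imwrite("pics/crop1.png",np.vstack([np.hstack([r(a),r(b)]),np.hstack([r(e),r(c)])]))
for n,d,(x0,y0,x1,y1) in(("top",T,(95,135,250,215)),("scene",S,(240,150,380,210))):
    h=cv2.cvtColor(d["img"],cv2.COLOR_RGB2HSV)[y0:y1,x0:x1]
    for c,lo,hi in(("g",(55,120,20),(78,255,255)),("y",(18,140,60),(32,255,255)),("w",(0,0,150),(180,45,255)),("b",(105,140,40),(125,255,255))):
        m=cv2.inRange(h,lo,hi);k,_,st,ce=cv2.connectedComponentsWithStats(m)
        print(n,c,[(st[i].tolist(),(ce[i]+[x0,y0]).round(1).tolist()) for i in range(1,k) if st[i][4]>15])
```

```text
top g [([24, 11, 29, 27, 432], [131.1, 158.4])]
top y [([47, 18, 31, 28, 551], [156.4, 165.9])]
top w []
top b [([99, 33, 29, 28, 476], [207.6, 181.1])]
scene g [([100, 11, 14, 11, 106], [346.2, 165.4]), ([93, 21, 26, 16, 96], [346.5, 178.8])]
scene y [([81, 14, 13, 12, 120], [326.5, 168.9]), ([73, 24, 26, 17, 157], [325.8, 183.7])]
scene w [([4, 8, 14, 7, 20], [249.4, 159.9]), ([59, 16, 14, 8, 95], [305.5, 169.6]), ([53, 27, 11, 13, 36], [296.8, 182.4]), ([71, 32, 8, 6, 16], [315.1, 185.5]), ([18, 32, 105, 23, 363], [292.0, 193.0])]
scene b [([39, 20, 14, 11, 98], [285.0, 174.7]), ([32, 31, 26, 15, 87], [280.8, 188.8])]
```

View pics/crop1.png

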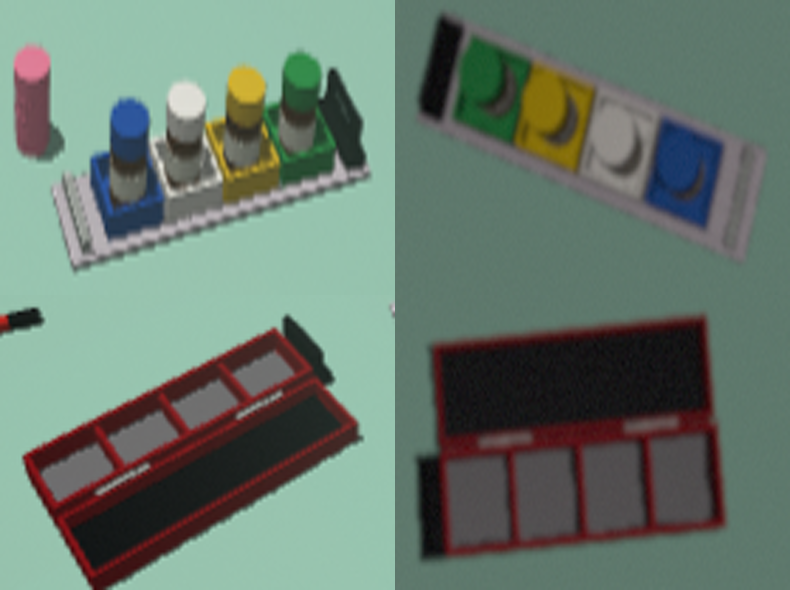

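The crop confirms the choice: four capped jars with labels in colour-matched holders. The pink one stands free outside the rack. Next I measure positions.

Run:
```python
from rig import bot
from h import *
S=bot.get_image("scene");T=bot.get_image("top")
# cap tops: top-view circles
x0,y0,x1,y1=95,135,250,215
g=cv2.resize(T["img"][y0:y1,x0:x1].max(2),None,fx=6,fy=6,interpolation=cv2.INTER_CUBIC)
ci=cv2.HoughCircles(cv2.GaussianBlur(g,(0,0),4),cv2.HOUGH_GRADIENT,1.5,90,param1=60,param2=18,minRadius=46,maxRadius=60)
tops=sorted([(c[0]/6+x0-.4,c[1]/6+y0-.4,c[2]/6) for c in ci[0]])
print(np.round(tops,1).tolist())
sc=dict(g=(346.2,161,14),y=(326.5,164,13),w=(305.5,166,14),b=(285,170,14))
for i,(k,v) in enumerate(sc.items()):
    ps=(v[0],v[1]+.5*0.58*v[2]-.5)
    z=plane(S,ps,.07).round(4)
    js=[t for t in tops if abs(plane(T,t,.07)-z)[:2].max()<.02]
    print(k,"scene@70mm",z, [(plane(T,t,.07).round(4),tri(T,t,S,ps)) for t in js])
# rack tray angle
hsv=cv2.cvtColor(T["img"],cv2.COLOR_RGB2HSV)
m=np.zeros(hsv.shape[:2],np.uint8)
h=hsv[y0:y1,x0:x1]; m[y0:y1,x0:x1]=255-cv2.inRange(h,(68,40,60),(92,110,255))
m=cv2.morphologyEx(m,cv2.MORPH_OPEN,np.ones((3,3)))
c=max(cv2.findContours(m,0,1)[0],key=cv2.contourArea); r=cv2.boxPoints(cv2.minAreaRect(c))
print("rack",[plane(T,p,.006)[:2].round(3).tolist() for p in r])
# case compartments (openings at rim, floor patches)
for n,d,(a,b,c,e) in(("top",T,(280,172,400,215)),("scene",S,(125,190,245,255))):
    h=cv2.cvtColor(d["img"],cv2.COLOR_RGB2HSV)[b:e,a:c]
    m=cv2.inRange(h,(0,0,50),(180,70,255)); k,_,st,ce=cv2.connectedComponentsWithStats(m,connectivity=4)
    for i in range(1,k):
        if st[i][4]>100: print(n,st[i].tolist(),(ce[i]+[a,b]).round(1),"floor5",plane(d,ce[i]+[a,b],.005)[:2].round(4),"rim24",plane(d,ce[i]+[a,b],.024)[:2].round(4))
```

```text
Traceback (most recent call last):
TypeError: 'NoneType' object is not subscriptable
```

Create m.py:
```python
from rig import bot
from h import *
S=bot.get_image("scene");T=bot.get_image("top")
x0,y0,x1,y1=95,135,250,215
g=cv2.resize(T["img"][y0:y1,x0:x1].max(2),None,fx=6,fy=6,interpolation=cv2.INTER_CUBIC)
ci=cv2.HoughCircles(cv2.GaussianBlur(g,(0,0),3),cv2.HOUGH_GRADIENT,2,80,param1=30,param2=12,minRadius=46,maxRadius=60)
tops=[] if ci is None else sorted([(c[0]/6+x0-.4,c[1]/6+y0-.4,c[2]/6) for c in ci.reshape(-1,3)])
print(np.round(tops,1).tolist())
sc=dict(g=(346.2,161,14),y=(326.5,164,13),w=(305.5,166,14),b=(285,170,14))
for i,(k,v) in enumerate(sc.items()):
    ps=(v[0],v[1]+.5*0.58*v[2]-.5)
    z=plane(S,ps,.07).round(4)
    js=[t for t in tops if abs(plane(T,t,.07)-z)[:2].max()<.02]
    print(k,"scene@70mm",z, [(plane(T,t,.07).round(4),tri(T,t,S,ps)) for t in js])
hsv=cv2.cvtColor(T["img"],cv2.COLOR_RGB2HSV)
m=np.zeros(hsv.shape[:2],np.uint8)
h=hsv[y0:y1,x0:x1]; m[y0:y1,x0:x1]=255-cv2.inRange(h,(68,40,60),(92,110,255))
m=cv2.morphologyEx(m,cv2.MORPH_OPEN,np.ones((3,3)))
c=max(cv2.findContours(m,0,1)[0],key=cv2.contourArea); r=cv2.boxPoints(cv2.minAreaRect(c))
print("rack",[plane(T,p,.006)[:2].round(3).tolist() for p in r])
for n,d,(a,b,c,e) in(("top",T,(280,172,400,215)),("scene",S,(125,190,245,255))):
    h=cv2.cvtColor(d["img"],cv2.COLOR_RGB2HSV)[b:e,a:c]
    m=cv2.inRange(h,(0,0,50),(180,70,255)); k,_,st,ce=cv2.connectedComponentsWithStats(m,connectivity=4)
    for i in range(1,k):
        if st[i][4]>100: print(n,st[i].tolist(),(ce[i]+[a,b]).round(1),"floor5",plane(d,ce[i]+[a,b],.005)[:2].round(4),"rim24",plane(d,ce[i]+[a,b],.024)[:2].round(4))
```

```bash
python3 m.py
```

```text
[[96.4000015258789, 153.10000610351562, 9.800000190734863], [107.0999984741211, 174.39999389648438, 8.699999809265137], [111.80000305175781, 141.8000030517578, 9.399999618530273], [112.0999984741211, 158.8000030517578, 8.0], [126.80000305175781, 153.39999389648438, 9.399999618530273], [134.8000030517578, 164.8000030517578, 9.399999618530273], [140.10000610351562, 151.8000030517578, 8.600000381469727], [152.39999389648438, 163.10000610351562, 8.600000381469727], [154.10000610351562, 179.10000610351562, 9.800000190734863], [171.39999389648438, 155.8000030517578, 9.399999618530273], [180.39999389648438, 171.10000610351562, 8.300000190734863], [180.8000030517578, 188.8000030517578, 9.800000190734863], [204.8000030517578, 176.39999389648438, 9.800000190734863], [211.8000030517578, 193.39999389648438, 8.600000381469727]]
g scene@70mm [0.5743 0.2897 0.07  ] [(array([0.5702, 0.2976, 0.07  ]), (array([0.57010693, 0.29740035, 0.06549086]), np.float64(0.0037674091998129043)))]
y scene@70mm [0.5527 0.2315 0.07  ] [(array([0.546 , 0.2375, 0.07  ]), (array([0.54684447, 0.23850292, 0.06427202]), np
[... 698 characters left out ...]
513] [323.9 193.5] floor5 [ 0.4736 -0.1695] rim24 [ 0.4714 -0.1659]
top [6, 12, 25, 24, 533] [297.6 195.4] floor5 [ 0.4704 -0.1045] rim24 [ 0.4683 -0.1022]
scene [0, 0, 120, 65, 2837] [168.  206.7] floor5 [ 0.3854 -0.2024] rim24 [ 0.4079 -0.2091]
scene [78, 12, 21, 14, 171] [212.8 208.2] floor5 [ 0.4611 -0.1006] rim24 [ 0.4814 -0.1102]
scene [56, 20, 23, 16, 198] [192.3 217.6] floor5 [ 0.4647 -0.1657] rim24 [ 0.4849 -0.1734]
scene [33, 30, 25, 16, 223] [170.3 227.6] floor5 [ 0.4682 -0.2316] rim24 [ 0.4884 -0.2375]
scene [9, 40, 26, 18, 253] [146.7 238.2] floor5 [ 0.4714 -0.2973] rim24 [ 0.4914 -0.3013]
scene [71, 40, 49, 25, 629] [227.9 246.1] floor5 [ 0.6098 -0.1392] rim24 [ 0.6259 -0.1477]
```

Measured positions (x, y in m):

| Item | Rank 1 | Rank 2 | Rank 3 | Rank 4 |
|---|---|---|---|---|
| Jar | green (.570,.2975) | yellow (.5475,.2375) | white (.5268,.174) | blue (.510,.1138) |
| Compartment | (.4694,-.103) | (.4728,-.1678) | (.4762,-.2328) | (.4796,-.2977) |

The grip goes across the row: rack yaw is 1.257 and case yaw is 1.623. Cap tops triangulate to 65–69 mm, against 70 from the text.

Create go.py:
```python
import sys
from rig import bot
from scipy.spatial.transform import Rotation as R
import numpy as np
s=bot.observe(); M=R.from_euler("xyz",s["eef_rot"]).as_matrix(); yaw=s["eef_rot"][2]
t=np.array([float(v) for v in sys.argv[1:5]])
d=M.T@(t[:3]-s["ee_pos"]); print("d",d.round(4),"turn",round(-((t[3]-yaw+np.pi)%(2*np.pi)-np.pi),3),"pos",s["ee_pos"].round(4),"rot",s["eef_rot"].round(3))
```

```bash
python3 go.py .570 .2975 .17 1.257
```

```text
d [-0.4462 -0.162   0.0832] turn 1.562 pos [0.1982 0.5927 0.2532] rot [-3.142 -0.     2.819]
```

Emit:
move_tool([
  [[-0.045, -0.016, 0.005, 0.16], [-0.09, -0.032, 0.01, 0.32], [-0.135, -0.048, 0.02, 0.48], [-0.18, -0.064, 0.03, 0.64], [-0.225, -0.08, 0.04, 0.8], [-0.27, -0.096, 0.05, 0.96], [-0.315, -0.112, 0.06, 1.12], [-0.36, -0.13, 0.07, 1.28], [-0.41, -0.148, 0.08, 1.44], [-0.446, -0.162, 0.083, 1.562], [-0.446, -0.162, 0.083, 1.562], [-0.446, -0.162, 0.083, 1.562]],
], aperture=0.085)

```text
t: 1.9
ee_pos: [0.5694, 0.2978, 0.1702]
eef_rot: [-3.141, 0.0, 1.258]
force: [-0.7, 0.6, 0.1]
finger_gap: 0.085
finger_force: 0.0
```

```bash
python3 go.py .570 .2975 .064 1.257
```

Run:
```python
from rig import bot
import cv2,numpy as np
S=bot.get_image("scene")["img"][90:210,240:400,::-1];T=bot.get_image("top")["img"][120:240,80:240,::-1]
cv2.imwrite("pics/a1.png",np.hstack([cv2.resize(i,(400,300),interpolation=2) for i in(S,T)]))
```

```text
d [-1.000e-04  7.000e-04  1.062e-01] turn 0.001 pos [0.5694 0.2978 0.1702] rot [-3.141  0.     1.258]
```

View pics/a1.png

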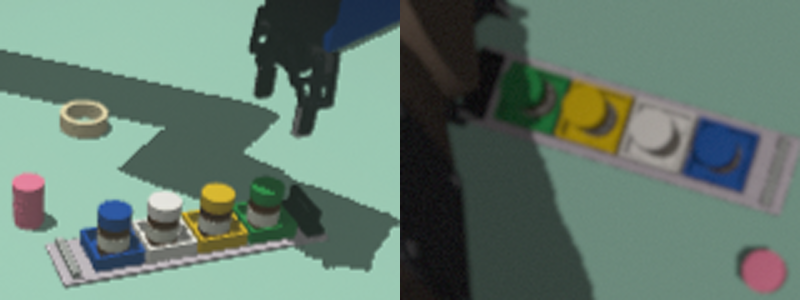

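The crop shows the gripper over the green jar, with fingertip midpoint near crop (285,100) and the cap at (267,188). I'll project the TCP into the view to check the alignment.

Run:
```python
from rig import bot
from h import *
S=bot.get_image("scene");T=np.linalg.inv(S["T"]);s=bot.observe()
def pj(p):
    c=T[:3,:3]@p+T[:3,3]; u=np.array([S["fx"]*c[0]/c[2]+S["cx"],S["fy"]*c[1]/c[2]+S["cy"]]); return ((u-[240,90])*2.5).round(1)
x,y,_=s["ee_pos"]
for sg in(-1,1):
    print(pj(np.array([x+sg*.05*.951,y-sg*.05*.309,.16])))
print(pj(np.array([x,y,.15])),pj(np.array([.57,.2975,.07])))
```

```text
[260.2  94.7]
[302.  137.2]
[278.9 123. ] [267.7 182.7]
```

Projected and seen fingertips agree, so I descend.

Emit:
move_tool([
  [[0, 0.001, 0.03, 0], [0, 0.001, 0.06, 0], [0, 0.001, 0.085, 0], [0, 0.001, 0.1, 0], [0, 0.001, 0.106, 0], [0, 0.001, 0.106, 0]],
], aperture=0.085)

```text
t: 2.8
ee_pos: [0.5709, 0.2976, 0.0647]
eef_rot: [3.141, -0.0, 1.257]
force: [0.4, 0.4, 1.0]
finger_gap: 0.0849
finger_force: 0.0
```

Emit:
move_tool([
  [[0, 0, 0, 0], [0, 0, 0, 0], [0, 0, 0, 0], [0, 0, 0, 0], [0, 0, 0, 0], [0, 0, 0, 0]],
], aperture=0, clamp_n=30)

```text
t: 3.55
ee_pos: [0.5711, 0.2974, 0.065]
eef_rot: [3.141, -0.001, 1.257]
force: [-0.0, -0.4, 5.5]
finger_gap: 0.0387
finger_force: 29.8
```

Emit:
move_tool([
  [[0, 0, -0.01, 0], [0, 0, -0.03, 0], [0, 0, -0.055, 0], [0, 0, -0.085, 0], [0, 0, -0.105, 0], [0, 0, -0.11, 0], [0, 0, -0.11, 0]],
])

```text
t: 4.42
ee_pos: [0.5706, 0.2973, 0.1746]
eef_rot: [3.141, -0.0, 1.257]
force: [-0.5, 0.3, -1.0]
finger_gap: 0.039
finger_force: 30.4
```

```bash
python3 go.py .4694 -.103 .17 1.623
```

Run:
```python
from rig import bot
import cv2
cv2.imwrite("pics/a2.png",cv2.resize(bot.get_image("scene")["img"][90:210,240:400,::-1],(640,480),interpolation=2))
```

```text
d [-0.412   0.0274  0.0045] turn -0.366 pos [0.5706 0.2973 0.1746] rot [ 3.141 -0.     1.257]
```

View pics/a2.png

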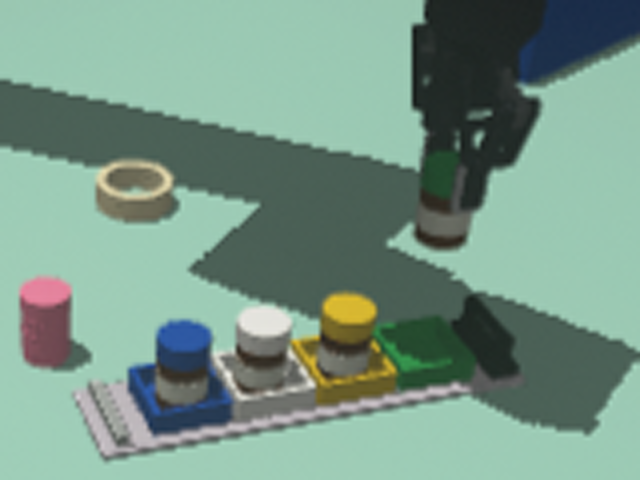

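Green is held upright at (442,190). It looks slightly off the pad centre, so I compute the offset.

Run:
```python
from rig import bot
from h import *
S=bot.get_image("scene")
i=S["img"][90:210,240:400]; h=cv2.cvtColor(i,cv2.COLOR_RGB2HSV)[25:63,95:130]
T=np.linalg.inv(S["T"]);s=bot.observe();p0=s["ee_pos"]
def pj(p):
    c=T[:3,:3]@p+T[:3,3]; return np.array([S["fx"]*c[0]/c[2]+S["cx"],S["fy"]*c[1]/c[2]+S["cy"]])
for dz in(-.055,-.035,0): print(((pj(p0+[0,0,dz])-[240,90])*4).round(1))
print("y+10mm row dir",((pj(p0+[.0031,.0095,-.055])-[240,90])*4).round(1),"perp",((pj(p0+[.0095,-.0031,-.055])-[240,90])*4).round(1))
```

```text
[439.1 236.3]
[443.7 212.1]
[452.  168.3]
y+10mm row dir [451.7 234.3] perp [445.6 243.3]
```

The jar is centred to within 2 mm, with its underside about 55 mm below the TCP. Carrying it to compartment 1.

Emit:
move_tool([
  [[-0.01, 0.001, 0, -0.01], [-0.035, 0.002, 0, -0.03], [-0.075, 0.005, 0, -0.06], [-0.12, 0.008, 0, -0.1], [-0.165, 0.011, 0, -0.14], [-0.21, 0.014, 0, -0.18], [-0.255, 0.017, 0, -0.22], [-0.3, 0.02, 0, -0.26], [-0.34, 0.023, 0, -0.3], [-0.375, 0.025, 0.002, -0.335], [-0.4, 0.027, 0.004, -0.355], [-0.41, 0.0274, 0.0045, -0.364], [-0.412, 0.0274, 0.0045, -0.366], [-0.412, 0.0274, 0.0045, -0.366]],
])

```text
t: 6.28
ee_pos: [0.4696, -0.1025, 0.1698]
eef_rot: [-3.142, -0.0, 1.623]
force: [-0.0, 0.6, -0.2]
finger_gap: 0.0392
finger_force: 30.4
```

```bash
python3 go.py .4694 -.103 .061 1.623
```

Run:
```python
from rig import bot
import cv2,numpy as np
S=bot.get_image("scene")["img"][130:280,110:310,::-1];T=bot.get_image("top")["img"][130:280,250:450,::-1]
cv2.imwrite("pics/a3.png",np.hstack([cv2.resize(i,(400,300),interpolation=2) for i in(S,T)]))
```

```text
d [-0.0005 -0.0002  0.1088] turn 0.0 pos [ 0.4696 -0.1025  0.1698] rot [-3.142 -0.     1.623]
```

View pics/a3.png

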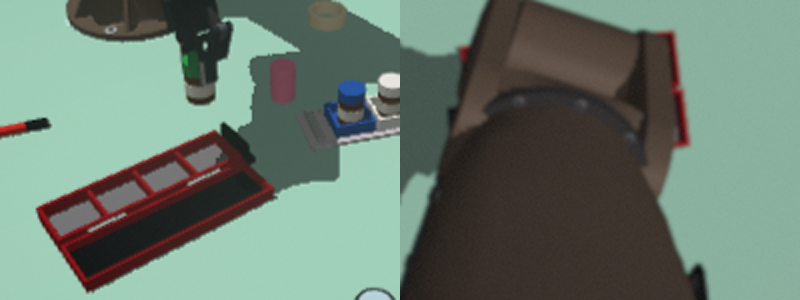

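Green hangs upright at (200,80), above the compartment beside the case handle. Lowering it.

Emit:
move_tool([
  [[0, 0, 0.015, 0], [0, 0, 0.045, 0], [0, 0, 0.075, 0], [0, 0, 0.095, 0], [0, 0, 0.103, 0], [0, 0, 0.107, 0], [0, 0, 0.1085, 0], [0, 0, 0.1085, 0]],
])

```text
t: 7.38
ee_pos: [0.4698, -0.103, 0.0617]
eef_rot: [3.141, 0.0, 1.623]
force: [0.0, 0.6, -1.0]
finger_gap: 0.0391
finger_force: 30.4
```

Run:
```python
from rig import bot
import cv2,numpy as np
S=bot.get_image("scene")["img"][150:280,110:283,::-1]
cv2.imwrite("pics/a4.png",cv2.resize(S,(640,480),interpolation=2))
```

```text
(no output)
```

View pics/a4.png

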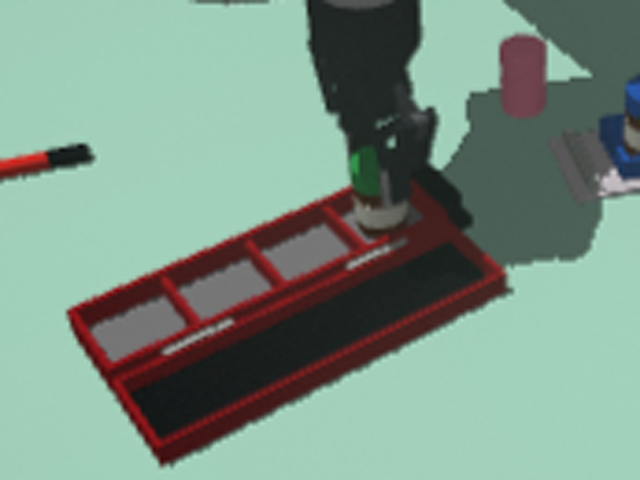

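Green is inside its compartment at about (383,215), roughly centred and not yet touching down. I lower it 2 mm more and release.

Emit:
move_tool([
  [[0, 0, 0.001, 0], [0, 0, 0.002, 0], [0, 0, 0.002, 0]],
])

```text
t: 7.8
ee_pos: [0.4698, -0.1031, 0.0599]
eef_rot: [3.141, 0.0, 1.623]
force: [-0.8, -0.5, 8.5]
finger_gap: 0.0392
finger_force: 31.1
```

Emit:
move_tool([
  [[0, 0, 0, 0], [0, 0, 0, 0], [0, 0, 0, 0], [0, 0, 0, 0]],
], aperture=0.07)

```text
t: 8.3
ee_pos: [0.4696, -0.103, 0.0592]
eef_rot: [-3.142, -0.0, 1.623]
force: [0.2, -0.6, 0.3]
finger_gap: 0.0699
finger_force: 0.0
```

Emit:
move_tool([
  [[0, 0, -0.01, 0], [0, 0, -0.03, 0], [0, 0, -0.06, 0], [0, 0, -0.09, 0], [0, 0, -0.11, 0], [0, 0, -0.11, 0]],
], aperture=0.085)

```text
t: 9.05
ee_pos: [0.47, -0.1031, 0.1709]
eef_rot: [3.139, 0.001, 1.623]
force: [0.5, -0.0, -0.1]
finger_gap: 0.0845
finger_force: 0.0
```

```bash
python3 go.py .5475 .2375 .17 1.257
```

```text
d [0.3361 0.0951 0.0008] turn 0.366 pos [ 0.47   -0.1031  0.1709] rot [3.139e+00 1.000e-03 1.623e+00]
```

Emit:
move_tool([
  [[0.035, 0.01, 0, 0.04], [0.08, 0.022, 0, 0.08], [0.13, 0.036, 0, 0.14], [0.18, 0.05, 0, 0.2], [0.23, 0.065, 0, 0.25], [0.28, 0.08, 0, 0.31], [0.32, 0.09, 0, 0.35], [0.336, 0.095, 0.001, 0.366], [0.336, 0.095, 0.001, 0.366], [0.336, 0.095, 0.001, 0.366]],
])

```text
t: 10.3
ee_pos: [0.5466, 0.2368, 0.1678]
eef_rot: [-3.141, 0.001, 1.257]
force: [-0.4, -0.4, -0.2]
finger_gap: 0.0847
finger_force: 0.0
```

```bash
python3 go.py .5475 .2375 .064 1.257
```

Run:
```python
from rig import bot
from h import *
S=bot.get_image("scene")
a=S["img"][90:210,240:400,::-1]; b=S["img"][150:270,110:270,::-1]
cv2.imwrite("pics/a5.png",np.hstack([cv2.resize(i,(400,300),interpolation=2) for i in(a,b)]))
T=np.linalg.inv(S["T"])
def pj(p):
    c=T[:3,:3]@p+T[:3,3]; return ((np.array([S["fx"]*c[0]/c[2]+S["cx"],S["fy"]*c[1]/c[2]+S["cy"]])-[110,150])*2.5).round(1)
print("green base expected",pj(np.array([.4696,-.103,.005])),"top",pj(np.array([.4696,-.103,.065])))
```

```text
d [0.001  0.0007 0.1038] turn -0.0 pos [0.5466 0.2368 0.1678] rot [-3.141e+00  1.000e-03  1.257e+00]
green base expected [258.8 150.5] top [254.9 108.1]
```

View pics/a5.png

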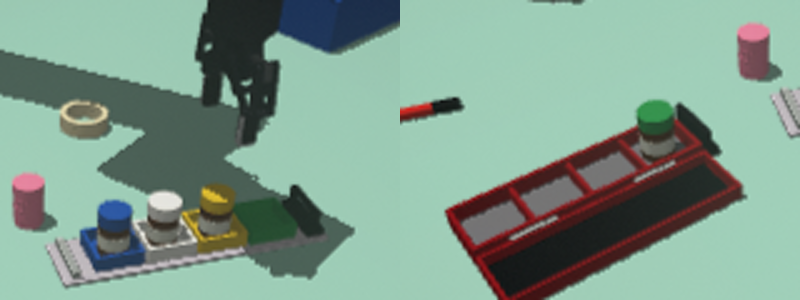

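Green stands upright in compartment 1, with its cap at (655,112). The gripper is over yellow at (217,195). Picking yellow.

Emit:
move_tool([
  [[0.001, 0.001, 0.03, 0], [0.001, 0.001, 0.06, 0], [0.001, 0.001, 0.085, 0], [0.001, 0.001, 0.1, 0], [0.001, 0.001, 0.104, 0], [0.001, 0.001, 0.104, 0]],
])

```text
t: 11.1
ee_pos: [0.5485, 0.238, 0.0648]
eef_rot: [3.141, -0.0, 1.257]
force: [-0.5, -0.9, -0.1]
finger_gap: 0.0851
finger_force: 0.0
```

Emit:
move_tool([
  [[0, 0, 0, 0], [0, 0, 0, 0], [0, 0, 0, 0], [0, 0, 0, 0], [0, 0, 0, 0], [0, 0, 0, 0]],
], aperture=0, clamp_n=30)

```text
t: 11.85
ee_pos: [0.5485, 0.2383, 0.0648]
eef_rot: [3.141, -0.001, 1.257]
force: [-0.6, -1.2, 6.1]
finger_gap: 0.0391
finger_force: 29.6
```

Emit:
move_tool([
  [[0, 0, -0.01, 0], [0, 0, -0.03, 0], [0, 0, -0.055, 0], [0, 0, -0.085, 0], [0, 0, -0.105, 0], [0, 0, -0.11, 0], [0, 0, -0.11, 0]],
])

```text
t: 12.72
ee_pos: [0.5481, 0.2381, 0.1742]
eef_rot: [-3.141, 0.0, 1.257]
force: [-0.0, -1.1, -1.6]
finger_gap: 0.039
finger_force: 30.4
```

```bash
python3 go.py .4728 -.1678 .17 1.623
```

```text
d [-0.4093  0.0538  0.0042] turn -0.366 pos [0.5481 0.2381 0.1742] rot [-3.141  0.     1.257]
```

Emit:
move_tool([
  [[-0.01, 0.001, 0, -0.01], [-0.035, 0.004, 0, -0.03], [-0.075, 0.01, 0, -0.06], [-0.12, 0.016, 0, -0.1], [-0.165, 0.022, 0, -0.14], [-0.21, 0.028, 0, -0.18], [-0.255, 0.034, 0, -0.22], [-0.3, 0.04, 0, -0.26], [-0.34, 0.045, 0, -0.3], [-0.375, 0.05, 0.002, -0.335], [-0.398, 0.053, 0.004, -0.355], [-0.408, 0.0538, 0.0042, -0.364], [-0.4093, 0.0538, 0.0042, -0.366], [-0.4093, 0.0538, 0.0042, -0.366]],
])

```text
t: 14.48
ee_pos: [0.473, -0.1672, 0.17]
eef_rot: [-3.141, -0.0, 1.623]
force: [-0.2, -0.7, -0.8]
finger_gap: 0.0392
finger_force: 30.4
```

```bash
python3 go.py .4728 -.1678 .060 1.623
```

```text
d [-0.0007 -0.0002  0.11  ] turn 0.0 pos [ 0.473  -0.1672  0.17  ] rot [-3.141 -0.     1.623]
```

Emit:
move_tool([
  [[0, 0, 0.015, 0], [0, 0, 0.045, 0], [0, 0, 0.075, 0], [0, 0, 0.095, 0], [0, 0, 0.103, 0], [0, 0, 0.107, 0], [0, 0, 0.109, 0], [0, 0, 0.11, 0], [0, 0, 0.11, 0]],
])

```text
t: 15.6
ee_pos: [0.4731, -0.1678, 0.0604]
eef_rot: [3.141, 0.0, 1.623]
force: [0.4, -0.4, -0.6]
finger_gap: 0.039
finger_force: 30.4
```

Run:
```python
from rig import bot
import cv2,numpy as np
S=bot.get_image("scene")["img"][150:280,110:283,::-1]
cv2.imwrite("pics/a6.png",cv2.resize(S,(640,480),interpolation=2))
```

```text
(no output)
```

View pics/a6.png

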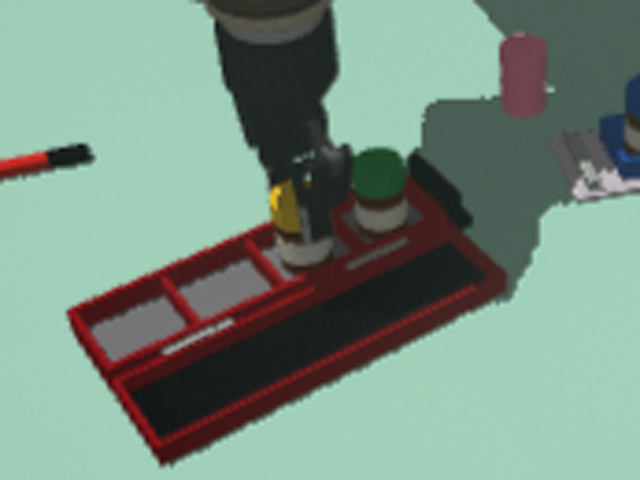

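Yellow is upright in the second compartment at (303,250), with green next to it at (380,190). I touch down, release and go to white.

Emit:
move_tool([
  [[0, 0, 0.001, 0], [0, 0, 0.0015, 0], [0, 0, 0.0015, 0]],
])

```text
t: 16.02
ee_pos: [0.4734, -0.168, 0.0597]
eef_rot: [3.14, 0.001, 1.623]
force: [-1.1, 0.3, 14.7]
finger_gap: 0.0393
finger_force: 31.1
```

Emit:
move_tool([
  [[0, 0, 0, 0], [0, 0, 0, 0], [0, 0, 0, 0], [0, 0, 0, 0]],
], aperture=0.07)

```text
t: 16.52
ee_pos: [0.473, -0.1678, 0.0585]
eef_rot: [-3.141, -0.0, 1.623]
force: [-0.5, 0.1, -0.2]
finger_gap: 0.0705
finger_force: 0.0
```

Emit:
move_tool([
  [[0, 0, -0.01, 0], [0, 0, -0.03, 0], [0, 0, -0.06, 0], [0, 0, -0.09, 0], [0, 0, -0.11, 0], [0, 0, -0.11, 0]],
], aperture=0.085)

```text
t: 17.27
ee_pos: [0.4734, -0.1679, 0.1702]
eef_rot: [3.139, 0.002, 1.623]
force: [-0.2, -0.2, -1.0]
finger_gap: 0.0851
finger_force: 0.0
```

```bash
python3 go.py .5268 .174 .17 1.257
```

```text
d [ 3.387e-01  7.110e-02 -1.000e-04] turn 0.366 pos [ 0.4734 -0.1679  0.1702] rot [3.139e+00 2.000e-03 1.623e+00]
```

Emit:
move_tool([
  [[0.035, 0.007, 0, 0.04], [0.08, 0.017, 0, 0.08], [0.13, 0.027, 0, 0.14], [0.18, 0.038, 0, 0.2], [0.23, 0.048, 0, 0.25], [0.28, 0.059, 0, 0.31], [0.32, 0.067, 0, 0.35], [0.339, 0.071, 0, 0.366], [0.339, 0.071, 0, 0.366], [0.339, 0.071, 0, 0.366]],
])

```text
t: 18.52
ee_pos: [0.5259, 0.1738, 0.1681]
eef_rot: [-3.141, 0.001, 1.257]
force: [-0.4, 0.3, 0.1]
finger_gap: 0.0849
finger_force: 0.0
```

```bash
python3 go.py .5268 .174 .064 1.257
```

```text
d [0.0005 0.0009 0.1041] turn -0.0 pos [0.5259 0.1738 0.1681] rot [-3.141e+00  1.000e-03  1.257e+00]
```

Emit:
move_tool([
  [[0.001, 0.001, 0.03, 0], [0.001, 0.001, 0.06, 0], [0.001, 0.001, 0.085, 0], [0.001, 0.001, 0.1, 0], [0.001, 0.001, 0.104, 0], [0.001, 0.001, 0.104, 0]],
])

```text
t: 19.27
ee_pos: [0.5278, 0.1749, 0.065]
eef_rot: [3.141, -0.0, 1.257]
force: [0.8, -0.1, 0.2]
finger_gap: 0.0849
finger_force: 0.0
```

Emit:
move_tool([
  [[0, 0, 0, 0], [0, 0, 0, 0], [0, 0, 0, 0], [0, 0, 0, 0], [0, 0, 0, 0], [0, 0, 0, 0]],
], aperture=0, clamp_n=30)

```text
t: 20.02
ee_pos: [0.5278, 0.1752, 0.0652]
eef_rot: [3.141, -0.001, 1.257]
force: [-0.3, -1.1, 6.7]
finger_gap: 0.0392
finger_force: 29.6
```

Emit:
move_tool([
  [[0, 0, -0.01, 0], [0, 0, -0.03, 0], [0, 0, -0.055, 0], [0, 0, -0.085, 0], [0, 0, -0.105, 0], [0, 0, -0.11, 0], [0, 0, -0.11, 0]],
])

```text
t: 20.9
ee_pos: [0.5274, 0.1751, 0.1745]
eef_rot: [-3.142, -0.0, 1.257]
force: [0.1, -0.3, -1.7]
finger_gap: 0.0392
finger_force: 30.5
```

```bash
python3 go.py .4762 -.2328 .17 1.623
```

```text
d [-0.4037  0.0773  0.0045] turn -0.366 pos [0.5274 0.1751 0.1745] rot [-3.142 -0.     1.257]
```

Emit:
move_tool([
  [[-0.01, 0.002, 0, -0.01], [-0.035, 0.007, 0, -0.03], [-0.075, 0.014, 0, -0.06], [-0.12, 0.023, 0, -0.1], [-0.165, 0.031, 0, -0.14], [-0.21, 0.04, 0, -0.18], [-0.255, 0.048, 0, -0.22], [-0.3, 0.057, 0, -0.26], [-0.34, 0.065, 0, -0.3], [-0.375, 0.072, 0.002, -0.335], [-0.394, 0.0755, 0.004, -0.355], [-0.402, 0.077, 0.0045, -0.364], [-0.4037, 0.0773, 0.0045, -0.366], [-0.4037, 0.0773, 0.0045, -0.366]],
])

```text
t: 22.65
ee_pos: [0.4763, -0.2322, 0.17]
eef_rot: [-3.141, -0.0, 1.623]
force: [0.1, -0.1, -2.6]
finger_gap: 0.0392
finger_force: 30.5
```

```bash
python3 go.py .4762 -.2328 .060 1.623
```

```text
d [-7.0e-04 -1.0e-04  1.1e-01] turn 0.0 pos [ 0.4763 -0.2322  0.17  ] rot [-3.141 -0.     1.623]
```

Emit:
move_tool([
  [[0, 0, 0.015, 0], [0, 0, 0.045, 0], [0, 0, 0.075, 0], [0, 0, 0.095, 0], [0, 0, 0.103, 0], [0, 0, 0.107, 0], [0, 0, 0.109, 0], [0, 0, 0.11, 0], [0, 0, 0.11, 0]],
])

```text
t: 23.78
ee_pos: [0.4765, -0.2328, 0.0604]
eef_rot: [3.141, 0.0, 1.623]
force: [-0.7, -0.7, -1.2]
finger_gap: 0.0391
finger_force: 30.5
```

Run:
```python
from rig import bot
import cv2,numpy as np
S=bot.get_image("scene")["img"][150:280,110:283,::-1]
cv2.imwrite("pics/a7.png",cv2.resize(S,(640,480),interpolation=2))
```

```text
(no output)
```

View pics/a7.png

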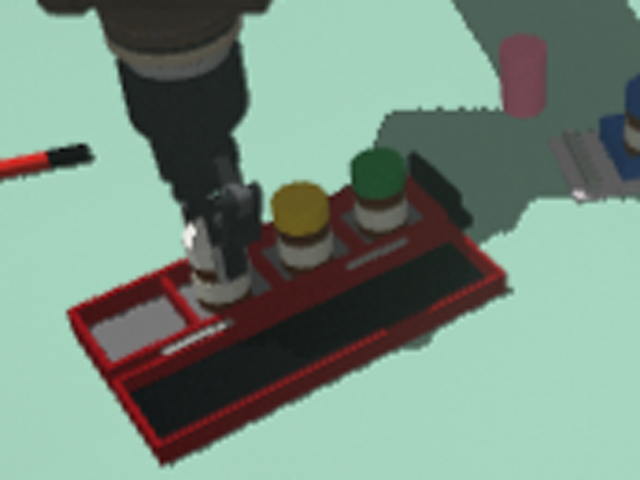

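White is upright in the third compartment at (222,285), and yellow at (302,230) and green stand well. I release it and go for blue.

Emit:
move_tool([
  [[0, 0, 0.001, 0], [0, 0, 0.0015, 0], [0, 0, 0.0015, 0]],
])

```text
t: 24.2
ee_pos: [0.4767, -0.233, 0.06]
eef_rot: [3.14, 0.001, 1.623]
force: [-2.8, 2.1, 17.0]
finger_gap: 0.0388
finger_force: 31.8
```

Emit:
move_tool([
  [[0, 0, 0, 0], [0, 0, 0, 0], [0, 0, 0, 0], [0, 0, 0, 0]],
], aperture=0.07)

```text
t: 24.7
ee_pos: [0.4764, -0.2327, 0.0584]
eef_rot: [-3.141, -0.0, 1.623]
force: [-0.2, 0.1, -0.6]
finger_gap: 0.0701
finger_force: 0.0
```

Emit:
move_tool([
  [[0, 0, -0.01, 0], [0, 0, -0.03, 0], [0, 0, -0.06, 0], [0, 0, -0.09, 0], [0, 0, -0.11, 0], [0, 0, -0.11, 0]],
], aperture=0.085)

```text
t: 25.45
ee_pos: [0.4768, -0.233, 0.1703]
eef_rot: [3.139, 0.002, 1.623]
force: [0.3, 1.0, -0.9]
finger_gap: 0.0849
finger_force: 0.0
```

```bash
python3 go.py .510 .1138 .17 1.257
```

```text
d [ 3.446e-01  5.120e-02 -2.000e-04] turn 0.366 pos [ 0.4768 -0.233   0.1703] rot [3.139e+00 2.000e-03 1.623e+00]
```

Emit:
move_tool([
  [[0.035, 0.005, 0, 0.04], [0.08, 0.012, 0, 0.08], [0.13, 0.019, 0, 0.14], [0.18, 0.027, 0, 0.2], [0.23, 0.034, 0, 0.25], [0.28, 0.042, 0, 0.31], [0.32, 0.048, 0, 0.35], [0.345, 0.051, 0, 0.366], [0.345, 0.051, 0, 0.366], [0.345, 0.051, 0, 0.366]],
])

```text
t: 26.7
ee_pos: [0.5091, 0.1139, 0.1682]
eef_rot: [-3.141, 0.0, 1.257]
force: [-0.3, -0.9, 0.8]
finger_gap: 0.085
finger_force: 0.0
```

```bash
python3 go.py .510 .1138 .064 1.257
```

```text
d [0.0002 0.0009 0.1042] turn 0.0 pos [0.5091 0.1139 0.1682] rot [-3.141  0.     1.257]
```

Emit:
move_tool([
  [[0, 0, 0.03, 0], [0, 0, 0.06, 0], [0, 0, 0.085, 0], [0, 0, 0.1, 0], [0, 0, 0.104, 0], [0, 0, 0.104, 0]],
])

```text
t: 27.45
ee_pos: [0.5096, 0.1142, 0.0649]
eef_rot: [3.141, -0.0, 1.257]
force: [0.8, 0.3, 0.1]
finger_gap: 0.0847
finger_force: 0.0
```

Emit:
move_tool([
  [[0, 0, 0, 0], [0, 0, 0, 0], [0, 0, 0, 0], [0, 0, 0, 0], [0, 0, 0, 0], [0, 0, 0, 0]],
], aperture=0, clamp_n=30)

```text
t: 28.2
ee_pos: [0.5096, 0.1145, 0.0651]
eef_rot: [3.141, -0.0, 1.257]
force: [-0.4, -1.2, 6.8]
finger_gap: 0.0391
finger_force: 29.5
```

Emit:
move_tool([
  [[0, 0, -0.01, 0], [0, 0, -0.03, 0], [0, 0, -0.055, 0], [0, 0, -0.085, 0], [0, 0, -0.105, 0], [0, 0, -0.11, 0], [0, 0, -0.11, 0]],
])

```text
t: 29.08
ee_pos: [0.5092, 0.1144, 0.1746]
eef_rot: [3.142, -0.0, 1.257]
force: [-0.1, 0.2, -1.1]
finger_gap: 0.0391
finger_force: 30.4
```

```bash
python3 go.py .4796 -.2977 .17 1.623
```

```text
d [-0.4011  0.0991  0.0045] turn -0.366 pos [0.5092 0.1144 0.1746] rot [ 3.142 -0.     1.257]
```

Emit:
move_tool([
  [[-0.01, 0.002, 0, -0.01], [-0.035, 0.009, 0, -0.03], [-0.075, 0.018, 0, -0.06], [-0.12, 0.03, 0, -0.1], [-0.165, 0.041, 0, -0.14], [-0.21, 0.052, 0, -0.18], [-0.255, 0.063, 0, -0.22], [-0.3, 0.074, 0, -0.26], [-0.34, 0.084, 0, -0.3], [-0.372, 0.092, 0.002, -0.335], [-0.391, 0.0965, 0.004, -0.355], [-0.4, 0.0988, 0.0045, -0.364], [-0.4011, 0.0991, 0.0045, -0.366], [-0.4011, 0.0991, 0.0045, -0.366]],
])

```text
t: 30.82
ee_pos: [0.4797, -0.2971, 0.17]
eef_rot: [-3.141, -0.0, 1.623]
force: [0.0, -0.8, -0.4]
finger_gap: 0.039
finger_force: 30.3
```

```bash
python3 go.py .4796 -.2977 .060 1.623
```

```text
d [-7.0e-04 -1.0e-04  1.1e-01] turn 0.0 pos [ 0.4797 -0.2971  0.17  ] rot [-3.141 -0.     1.623]
```

Emit:
move_tool([
  [[0, 0, 0.015, 0], [0, 0, 0.045, 0], [0, 0, 0.075, 0], [0, 0, 0.095, 0], [0, 0, 0.103, 0], [0, 0, 0.107, 0], [0, 0, 0.109, 0], [0, 0, 0.111, 0], [0, 0, 0.1112, 0], [0, 0, 0.1112, 0]],
])

```text
t: 32.08
ee_pos: [0.4801, -0.2979, 0.0601]
eef_rot: [3.14, 0.001, 1.623]
force: [-0.5, 0.4, 8.2]
finger_gap: 0.039
finger_force: 31.0
```

Emit:
move_tool([
  [[0, 0, 0, 0], [0, 0, 0, 0], [0, 0, 0, 0], [0, 0, 0, 0]],
], aperture=0.07)

```text
t: 32.58
ee_pos: [0.4797, -0.2976, 0.0588]
eef_rot: [-3.142, -0.0, 1.623]
force: [0.4, -0.6, -0.3]
finger_gap: 0.07
finger_force: 0.0
```

Emit:
move_tool([
  [[0, 0, -0.01, 0], [0, 0, -0.03, 0], [0, 0, -0.06, 0], [0, 0, -0.09, 0], [0, 0, -0.12, 0], [0, 0.0, -0.15, 0], [0, 0, -0.15, 0]],
], aperture=0.085)

```text
t: 33.45
ee_pos: [0.4803, -0.298, 0.2115]
eef_rot: [3.138, 0.003, 1.623]
force: [0.2, -0.4, -0.2]
finger_gap: 0.0853
finger_force: 0.0
```

Emit:
move_tool([
  [[0.06, 0, 0, 0], [0.12, 0, 0, 0], [0.18, 0, 0, 0], [0.24, 0, 0, 0], [0.3, 0, 0, 0], [0.36, 0, 0, 0], [0.4, 0, 0, 0], [0.4, 0, 0, 0], [0.4, 0, 0, 0]],
])

```text
t: 34.58
ee_pos: [0.4588, 0.1015, 0.2086]
eef_rot: [-3.141, 0.0, 1.623]
force: [0.3, -0.4, -1.1]
finger_gap: 0.0851
finger_force: 0.0
```

Run:
```python
from rig import bot
from h import *
S=bot.get_image("scene");U=bot.get_image("top")
a=S["img"][150:270,110:270,::-1];b=U["img"][130:250,260:420,::-1]
cv2.imwrite("pics/a8.png",np.hstack([cv2.resize(i,(400,300),interpolation=2) for i in(a,b)]))
```

```text
(no output)
```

View pics/a8.png

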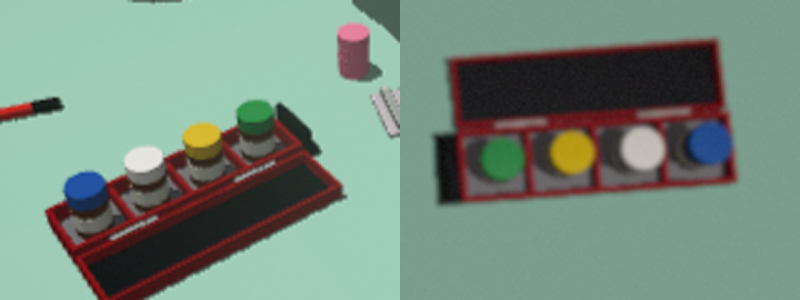

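All four jars stand upright in the order green (503,158), yellow (572,152), white (643,148), blue (710,143) from the case handle, and the arm is clear. One numeric check of the cap positions, then I hand in.

Run:
```python
from rig import bot
from h import *
U=bot.get_image("top");ok=True
for p,c in zip([(503,158),(572,152),(643,148),(710,143)],[(.4694,-.103),(.4728,-.1678),(.4762,-.2328),(.4796,-.2977)]):
    q=plane(U,((p[0]-400)/2.5+260,p[1]/2.5+130),.065)[:2]-c; print((q*1000).round(1)); ok&=abs(q).max()<.008
if ok: print(bot.job_done())
```

```text
[-0.7 -2.7]
[ 0.1 -1.8]
[-1.  -2.6]
[-1.1  0.2]
the job is handed in; nothing more can be done
None
```

The job is handed in: green, yellow, white and blue stand upright in the case in that order from its handle, each within about 3 mm of its compartment's measured centre; the judge's verdict was not shown.

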